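# Set the extraction port's iris damper to the green tab

## Task

Set the airflow of the bench's fume-extraction port: with the fingertips, gently push the damper lever by its orange post all the way round to its stop at the red (shut) block to seat the blades, then push it back round until its white pointer points at the green tab, and leave it there. Only push the post: do not grip it, and leave the reel, the bottle and the heat sink alone.

Things in the scene. Friction and masses are not known exactly. Their poses are not given: they have to be found in the camera images.
- damper: Round iris damper fixed to the bench: dark flange disc 300 mm across, 10 mm thick; grey housing in its middle 120 mm across, top at 55 mm, open mouth with steel blades. Origin: flange underside centre, on the turning axis; z up; -x points to the middle of the scale (white ticks 122-138 mm from the axis). Red block on the -y side: shut end; white block on the +y side: open end (24 mm high).
- lever (a joint): Lever angle (rad) about the damper's z axis, counter-clockwise from above; at q it points along (-cos q, -sin q) in the damper's frame. +0.9: shut stop, -0.9: open stop (inside the ring: the pointer stops about 10 mm short of the block's side). Steady friction, about 3 N at the post, no spring: stays where left. Pushing or pinching with over 40 N damages it.
- lever_post (a point): Middle of the upright orange post, 102 mm from the damper's axis, 60 mm above the bench. Cylinder 16 mm across, from 28 to 86 mm above the bench, on a bare metal arm 14 mm wide (top at 28 mm) from a metal ring 136 mm across (top at 30 mm). Clear gap between housing and post: 34 mm.
- lever_tip (a point): Outer tip of the lever's white pointer (6 mm wide), 120 mm from the damper's axis, 24 mm above the bench, on the line from the axis through the post.
- tab_point (a point): Point on the scale that the green tab marks, 120 mm from the damper's axis, 24 mm above the bench: the lever tip must come here. The green tab is 12 mm wide, lies flat on the flange from 125 to 147 mm from the axis (top at 15 mm), fixed for the run, somewhere between the two ends.
- wire_reel: Loose small blue wire reel, 84 mm across, 50 mm high; origin under its centre. To be left alone.
- flux_bottle: Loose white bottle with black cap, 52 mm across, 130 mm high; origin under its centre. To be left alone.
- heat_sink: Loose finned aluminium heat sink, 60 x 50 x 34 mm; origin under its centre. To be left alone.

How it is judged:
On the way:
1. the lever is pushed to its shut stop at the red block (within 0.05 rad) (value of joint lever above 0.85 rad), for 0.1 s.
At the end, for the whole second after the job is handed in: The lever, once pushed to its shut stop, is at rest with its tip within 6 mm of the point marked by the green tab (the tab's half width); reel, bottle and heat sink are within 20 mm of where they stood (horizontal distance between lever_tip and tab_point below 0.006 m and velocity of joint lever between -0.02 and 0.02 rad/s and distance of each of wire_reel, flux_bottle, heat_sink from where it was at the start of the episode below 0.02 m); the robot touches nothing.
It fails at once if the wire reel is moved (20 mm), lifted or tipped (distance of wire_reel from where it was at the start of the episode above 0.02 m or angle between wire_reel's own z axis and vertical above 0.3 rad).
It fails at once if the flux bottle is moved (20 mm), lifted or tipped (distance of flux_bottle from where it was at the start of the episode above 0.02 m or angle between flux_bottle's own z axis and vertical above 0.3 rad).
It fails at once if the heat sink is moved (20 mm), lifted or tipped (distance of heat_sink from where it was at the start of the episode above 0.02 m or angle between heat_sink's own z axis and vertical above 0.3 rad).
It fails at once if the lever is pinched or forced (more than 40 N) (contact force between the fingers and lever above 40 N).
It also fails if it takes over 58 s, if anything falls off the work surface, if the arm or the gripper's body presses on something with over 40 N, if the wrist force passes 120 N, or if a joint passes its speed limit or range.

## Robot

A 7-joint arm with a two-finger parallel gripper is mounted at the origin on the work surface. World frame = base frame: x ahead of the robot, y to its left, z up, the work surface at z = 0. Lengths are in m, angles in rad, forces in N, time in s.
With the tool pointing down it reaches from about 0.4 to 0.85 m from the base axis. Payload 4.5 kg.
Tool frame: the origin (TCP) lies on the centre line of the jaws, within the pads' length; the fingertips stand 11 mm ahead of it and the grasp point (between the pads) lies 8 mm behind it; z points along the fingers, y is the direction in which the jaws open and shut (so a half turn about z gives the same grasp; the last joint's range is limited). The gripper opens to 85 mm and grips with 20 to 120 N. Pads are 22 mm wide; open, the fingers measure 114 mm over their backs; the gripper's body (76 mm by 85 mm) begins 54 mm behind the grasp point. The pads swing forward as they close: fully open they stand 13 mm farther back than shut.
Start: joints at [1.363, 0.689, -0.195, 1.565, 0.157, 0.902, -0.215], TCP at [0.15, -0.607, 0.242] pointing down, gripper open.
Joint ranges: [-3.01, 3.01], [-0.46, 2.08], [-1.47, 1.51], [0.13, 2.56], [-1, 4.14], [0.04, 2.09], [-2.66, 2.66]. Speed limits (rad/s): [2.57, 2.57, 3.14, 3.14, 3.14, 3.14, 3.14].

## Interface

Orientations are given as a unit quaternion [x, y, z, w].
In Python, from rig import bot gives the robot as it stands. Calls block until the motion is done:
- bot.move_ptp(position, orientation): joint-space move of the TCP to a pose.
- bot.move_straight(position, frame=None, rate=0.15): straight line of the TCP; frame=None keeps the orientation; rate is the mean speed in m/s.
- bot.movej(angles): joint-space move.
- bot.move_gripper(opening, newtons=None): finger opening in m; newtons is the grip in N (None keeps the last); returns when the fingers have stopped.
- bot.sleep(seconds).
- bot.ik(position, orientation): joint angles nearest the present ones, or None.
- bot.sense(): the state.
- bot.read_camera(name): name is "scene" or "top"; returns (picture, depth): 400x640x3 uint8, red, green, blue; 400x640 float32, m along the optical axis (not along the pixel's ray), 0 where there is no reading.
- bot.calibration(name): a dict with "fovy" (degrees; the focal length in pixels is half the picture's height over the tangent of half this angle, whatever the lens; pixels are square), "cx", "cy" (the principal point, pixels), "cam_to_world" (4x4, takes a point from camera to world coordinates). Camera axes: x right, y up, looking along -z (the intrinsics and any distortion apply to the point x, -y, -z); pixel columns grow to the right and rows downward; lengths in m; the calibration is good to about 2 mm. A picture is of the moment at which its call begins. calibration takes no time and is no camera call.
A pose or a line that the arm cannot do raises bot.MotionError and nothing moves.
- bot.job_done(): hands the job in, once; it reports no verdict.
The state is a dict: "clock": time; "joints": joint angles; "joint_vel": joint speeds; "tau": joint torques, N m; "ee_pos": TCP position; "tcp_rot": TCP orientation; "wrist_force": force on the tool from outside, world axes, zero at the start; "moment": the same for the moment, N m; "grip_width": finger opening in m.
Only numpy, scipy, OpenCV 4.12 (cv2) and the standard library are available. Lean on these libraries where they do the work, as an engineer would, in place of code of your own. Each camera call takes 0.05 s, during which the arm holds its last target.

## Working session

There is one attempt and no reset: what is moved stays moved. The work goes in short steps, each a Python script; the robot and the scene stay as the last script left them, time stands still between calls to the robot, and variables do not carry over. Pictures are saved under pics/ and viewed, and the job is handed in when it is done.

```bash
ls; mkdir -p pics
python3 - <<'E'
from rig import bot
import cv2,numpy as np
for n in ("scene","top"):
    p,d=bot.read_camera(n); cv2.imwrite(f"pics/{n}0.png",p[:,:,::-1]); np.savez(f"{n}0.npz",p=p,d=d)
    c=bot.calibration(n); print(n,{k:(np.round(v,4).tolist() if k=="cam_to_world" else v) for k,v in c.items()})
s=bot.sense(); print(s)
E
```

```text
pics
scene {'fovy': 45.09362329274005, 'cx': 320.4130207743956, 'cy': 197.14717137514367, 'cam_to_world': [[-0.7579, -0.5597, 0.3351, 1.0471], [0.6523, -0.6472, 0.3944, 0.5259], [-0.0039, 0.5175, 0.8557, 1.0783], [0.0, 0.0, 0.0, 1.0]]}
top {'fovy': 54.263461704922626, 'cx': 314.33359842088333, 'cy': 196.56525562857405, 'cam_to_world': [[-0.112, 0.972, -0.2066, 0.4541], [-0.9937, -0.1107, 0.018, 0.0718], [-0.0054, 0.2073, 0.9783, 0.8435], [0.0, 0.0, 0.0, 1.0]]}
{'clock': 0.1, 'joints': array([ 1.36278679,  0.68990366, -0.19451876,  1.56626978,  0.15726827,
        0.90255726, -0.21511943]), 'joint_vel': array([-0.00032721, -0.00261314, -0.00102531, -0.00194144,  0.00080171,
       -0.00034504,  0.00184483]), 'tau': array([-3.41660976e-03, -5.40596366e+01, -1.27198510e+00, -1.58986294e+01,
        9.22170613e-03,  4.32768662e-03,  1.36372219e-05]), 'ee_pos': array([ 0.14947877, -0.60624366,  0.24155408]), 'tcp_rot': array([ 9.92697135e-01,  1.20630149e-01, -1.61516568e-04, -8.59991592e-04]), 'wrist_force': array([ 0.15158848, -0.42547018, -0.16701232]), 'moment': array([-0.05068466, -0.03514912,  0.05431255]), 'grip_width': 0.08539761041316464}
```

View pics/scene0.png

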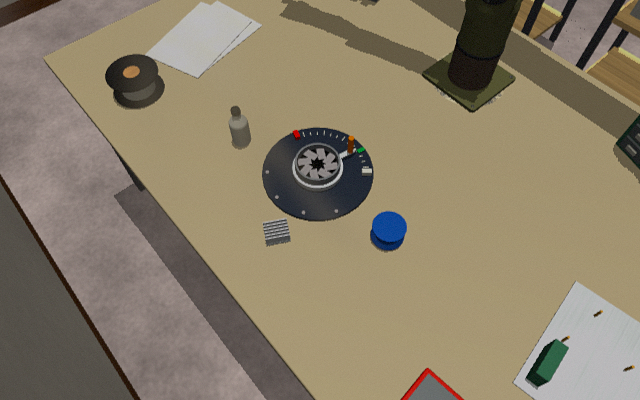

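View pics/top0.png

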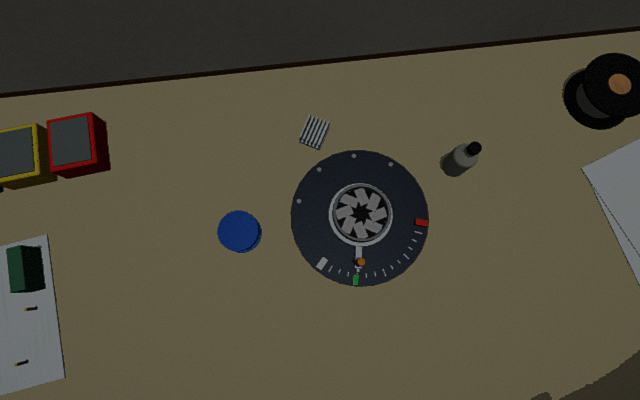

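```bash
cat > h.py <<'E'
import numpy as np,cv2
from rig import bot
def ray(n,uv,z):
    c=bot.calibration(n); f=200/np.tan(np.radians(c["fovy"])/2); T=np.array(c["cam_to_world"])
    uv=np.atleast_2d(uv).astype(float)
    d=np.c_[(uv[:,0]-c["cx"])/f,-(uv[:,1]-c["cy"])/f,-np.ones(len(uv))]@T[:3,:3].T
    o=T[:3,3]; return (o+d*((z-o[2])/d[:,2])[:,None])
def blobs(p,lo,hi,mn=6):
    hsv=cv2.cvtColor(p,cv2.COLOR_RGB2HSV)
    m=cv2.inRange(hsv,np.array(lo),np.array(hi))
    k,l,s,c=cv2.connectedComponentsWithStats(m)
    return [(c[i].round(2),s[i].tolist()) for i in range(1,k) if s[i,4]>=mn],m,l
def circ(P):
    A=np.c_[2*P[:,:2],np.ones(len(P))]; x=np.linalg.lstsq(A,(P[:,:2]**2).sum(1),rcond=None)[0]
    return x[:2],np.sqrt(x[2]+x[0]**2+x[1]**2)
E
python3 - <<'E'
from h import *
for n,c in (("top",(360,217)),("scene",(318,173))):
    p=np.load(n+"0.npz")["p"]; d=np.load(n+"0.npz")["d"]
    r=[c[0]-75,c[1]-75,c[0]+75,c[1]+75]
    cv2.imwrite(f"pics/{n}_zoom.png",cv2.resize(p[r[1]:r[3],r[0]:r[2],::-1],None,fx=4,fy=4,interpolation=cv2.INTER_CUBIC))
    for nm,lo,hi,z in(("red",(0,150,90),(4,255,255),.024),("orange",(5,130,90),(18,255,255),.086),("green",(45,120,60),(80,255,255),.015)):
        for b in blobs(p,lo,hi)[0]: print(n,nm,b,ray(n,b[0],z).round(4))
    # flange: non-tan inside; use bluish dark
    hsv=cv2.cvtColor(p,cv2.COLOR_RGB2HSV)
    m=cv2.inRange(hsv,(95,20,10),(130,255,90)); m=cv2.morphologyEx(m,cv2.MORPH_CLOSE,np.ones((5,5)))
    cs,_=cv2.findContours(m,cv2.RETR_EXTERNAL,cv2.CHAIN_APPROX_NONE)
    cs=[x for x in cs if cv2.pointPolygonTest(x,c,False)>=0]
    if cs:
        h=cv2.convexHull(max(cs,key=cv2.contourArea))[:,0]; P=ray(n,h,.010); print(n,"flange",circ(P),cv2.fitEllipse(h))
E
```

```text
top red (array([ 72.75, 142.8 ]), [47, 112, 49, 60, 522]) [[0.809  0.5756 0.024 ]]
top red (array([421.45, 221.96]), [416, 219, 12, 7, 69]) [[ 0.5471 -0.1621  0.024 ]]
top orange (array([619.6 ,  83.46]), [609, 74, 22, 20, 341]) [[ 0.7832 -0.6076  0.086 ]]
top orange (array([361.  , 261.33]), [358, 258, 7, 8, 42]) [[ 0.478  -0.0168  0.086 ]]
top green (array([355.35, 279.05]), [353, 274, 6, 11, 60]) [[ 0.4456 -0.0085  0.015 ]]
top flange (array([ 0.57781803, -0.03492485]), np.float64(0.14779021745602566)) ((359.211669921875, 217.90516662597656), (134.53831481933594, 137.9965362548828), 121.35853576660156)
scene red (array([295.92, 133.31]), [293, 130, 7, 8, 36]) [[ 0.5503 -0.162   0.024 ]]
scene red (array([428.2 , 384.58]), [401, 368, 63, 32, 351]) [[0.7611 0.5292 0.024 ]]
scene orange (array([547.11,  13.44]), [545, 12, 5, 5, 9]) [[-0.3136  0.0234  0.086 ]]
scene orange (array([542.33,  17.  ]), [541, 16, 4, 3, 6]) [[-0.2884  0.0237  0.086 ]]
scene orange (array([545.75,  20.12]), [544, 18, 5, 5, 8]) [[-0.2843  0.0394  0.086 ]]
scene orange (array([624.29,  58.71]), [623, 57, 4, 4,
[... 1079 characters left out ...]
 ]]
scene orange (array([630.5,  83. ]), [628, 82, 6, 3, 6]) [[-0.2421  0.3533  0.086 ]]
scene orange (array([635.83,  86.83]), [635, 85, 3, 4, 6]) [[-0.2401  0.3709  0.086 ]]
scene orange (array([615.6,  88.1]), [613, 86, 7, 5, 10]) [[-0.1934  0.3367  0.086 ]]
scene orange (array([636.7,  93.1]), [634, 91, 6, 5, 10]) [[-0.2206  0.385   0.086 ]]
scene orange (array([636.78, 102.  ]), [634, 100, 6, 5, 9]) [[-0.1912  0.4026  0.086 ]]
scene orange (array([350.88, 137.81]), [348, 136, 7, 5, 26]) [[ 0.4809 -0.0164  0.086 ]]
scene green (array([360.23, 149.4 ]), [357, 147, 8, 6, 30]) [[ 0.4482 -0.0089  0.015 ]]
scene green (array([551.6 , 359.94]), [536, 340, 32, 41, 604]) [[0.5221 0.6673 0.015 ]]
```

```bash
ls pics
```

```text
scene0.png
scene_zoom.png
top0.png
top_zoom.png
```

View pics/top_zoom.png

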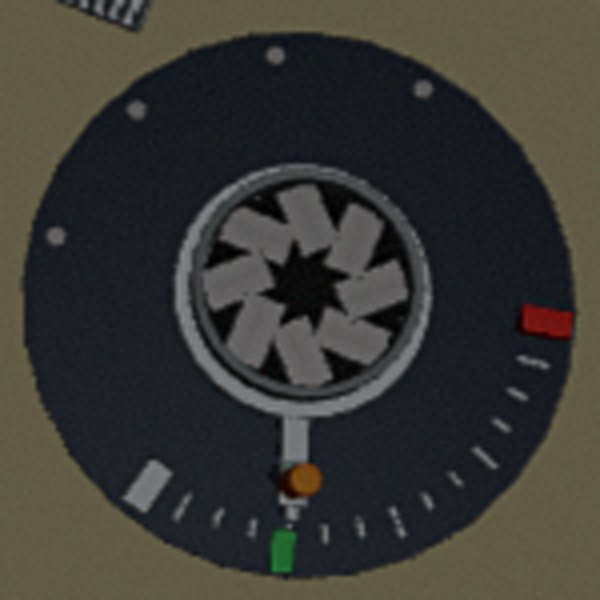

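View pics/scene_zoom.png

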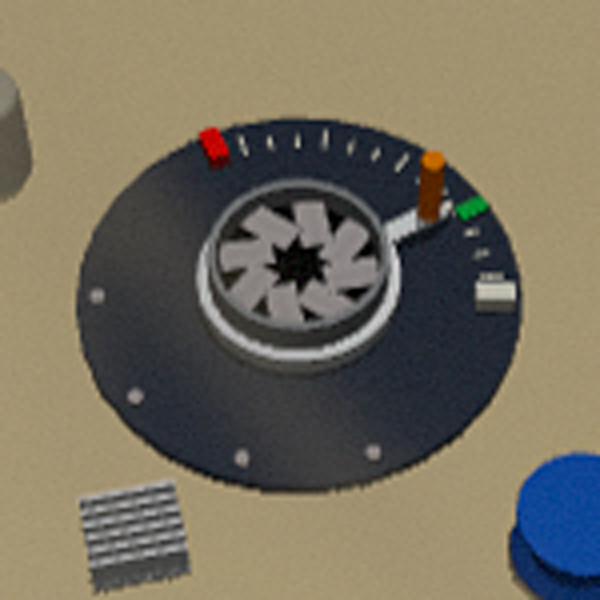

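Run:
```python
from h import *
from scipy.spatial.transform import Rotation as R
C={}
for n,c in (("top",(360,217)),("scene",(318,173))):
    p=np.load(n+"0.npz")["p"]; hsv=cv2.cvtColor(p,cv2.COLOR_RGB2HSV).astype(int)
    # tan bench: hue ~ 15-30, sat>50 ; flange = not tan
    tan=((hsv[...,0]>12)&(hsv[...,0]<32)&(hsv[...,1]>50)&(hsv[...,2]>60)).astype(np.uint8)
    m=cv2.morphologyEx(1-tan,cv2.MORPH_OPEN,np.ones((3,3),np.uint8)); k,l,s,cc=cv2.connectedComponentsWithStats(m)
    mm=(l==l[c[1],c[0]]).astype(np.uint8); cs,_=cv2.findContours(mm,cv2.RETR_EXTERNAL,cv2.CHAIN_APPROX_NONE)
    h=cv2.convexHull(max(cs,key=cv2.contourArea))[:,0]
    o,r=circ(ray(n,h,.008)); C[n]=o; print(n,"flange",s[l[c[1],c[0]]],o.round(4),r.round(4))
    def pt(lo,hi,z):
        for b in blobs(p,lo,hi)[0]:
            P=ray(n,b[0],z)[0,:2]
            if np.linalg.norm(P-o)<.16:
                v=P-o; print("   ",P.round(4),"r",np.linalg.norm(v).round(4),"ang",np.degrees(np.arctan2(v[1],v[0])).round(2)%360)
    print("red");pt((0,150,90),(4,255,255),.022);print("orange");pt((5,130,90),(18,255,255),.084 if n=="top" else .086);print("green");pt((45,120,60),(80,255,255),.014)
    print("white");pt((0,0,110),(180,60,255),.022)
    for nm,z,lo,hi in(("blue",.05,(105,150,60),(125,255,255)),):
        for b in blobs(p,lo,hi,80)[0]: print(nm,b[0],ray(n,b[0],z)[0])
print(ray("top",[(474,148)],.13),ray("top",[(314,132)],.03))
for a in (170,210,248):
    t=np.radians(a); print(a,(C["top"]+.102*np.array([np.cos(t),np.sin(t)])).round(3))
    for fl in (0,np.pi):
        # tool z down, tool y tangential
        q=(R.from_euler("z",t+fl)*R.from_matrix([[1,0,0],[0,-1,0],[0,0,-1]])).as_quat()
        P=np.r_[C["top"]+.102*np.array([np.cos(t),np.sin(t)]),.058]
        j=bot.ik(P,q); print("  ",fl,None if j is None else np.round(j,2))
```

```text
top flange [  291   150   138   137 14787] [ 0.5784 -0.0353] 0.1494
red
    [ 0.5473 -0.1627] r 0.1311 ang 256.29
orange
    [ 0.4781 -0.017 ] r 0.102 ang 169.65
green
    [ 0.4456 -0.0086] r 0.1355 ang 168.61
white
    [ 0.5459 -0.0181] r 0.0367 ang 152.0
    [0.486  0.0577] r 0.1311 ang 134.82
    [ 0.4697 -0.0148] r 0.1106 ang 169.29
blue [238.24 231.11] [0.56764442 0.21963167 0.05      ]
scene flange [ 262  128  112   93 8103] [ 0.5806 -0.0355] 0.15
red
    [ 0.5494 -0.1633] r 0.1316 ang 256.29
orange
    [ 0.4809 -0.0164] r 0.1015 ang 169.2
green
    [ 0.4476 -0.0094] r 0.1355 ang 168.91
white
    [ 0.5754 -0.0371] r 0.0054 ang 197.27
    [ 0.4652 -0.0162] r 0.117 ang 170.54
    [0.4857 0.0539] r 0.1303 ang 136.73
    [ 0.6886 -0.1139] r 0.1335 ang 324.04
    [ 0.7184 -0.0356] r 0.1378 ang 359.93
    [0.695  0.0433] r 0.139 ang 34.55
    [0.6297 0.0949] r 0.1393 ang 69.33
blue [388.13 229.78] [0.58127589 0.22713612 0.05      ]
[[ 0.66467837 -0.25577711  0.13      ]] [[0.77082689 0.04120568 0.03      ]]
170 [ 0.478 -0.018]
   0 [ 0.16  0.86 -0.36  2.13  0.98  0.33  0.36]
   3.141592653589793 [-0.08  0.85  0.04  2.14 -0.19  0.16 -1.62]
210 [ 0.49  -0.086]
   0 [ 0.66  1.08 -1.05  2.05  1.3   0.92  0.93]
   3.141592653589793 [ 0.11  0.85 -0.05  2.08  0.17  0.21 -1.13]
248 [ 0.54 -0.13]
   0 [-0.08  0.93  0.4   1.92 -0.8   0.45 -2.61]
   3.141592653589793 [ 0.28  0.89 -0.22  1.9   0.45  0.4  -0.66]
```

```bash
cat >> h.py <<'E'
from scipy.spatial.transform import Rotation as R
O=np.array([.579,-.0354])
def pose(deg,z,r=.102):
    t=np.radians(deg)
    q=(R.from_euler("z",t+np.pi)*R.from_matrix([[1,0,0],[0,-1,0],[0,0,-1]])).as_quat()
    return np.r_[O+r*np.array([np.cos(t),np.sin(t)]),z],q
def st(s=""):
    x=bot.sense(); print(s,"t%.2f"%x["clock"],x["ee_pos"].round(4),"F",x["wrist_force"].round(1),"w%.4f"%x["grip_width"]); return x
E
python3 - <<'E'
from h import *
for a in (158,162,170,190,220,240,255):
    j=bot.ik(*pose(a,.055)); print(a,None if j is None else np.round(j,2))
bot.move_gripper(.042)
bot.move_ptp(*pose(169.5,.2)); st("above")
p,d=bot.read_camera("scene"); cv2.imwrite("pics/scene1.png",cv2.resize(p[60:260,200:480,::-1],None,fx=2.8,fy=2.8,interpolation=cv2.INTER_CUBIC))
E
```

```text
158 [-0.14  0.86  0.07  2.12 -0.29  0.17 -1.76]
162 [-0.12  0.86  0.06  2.13 -0.26  0.16 -1.72]
170 [-0.08  0.85  0.04  2.14 -0.19  0.15 -1.62]
190 [ 0.01  0.85  0.    2.13 -0.01  0.16 -1.37]
220 [ 0.16  0.86 -0.08  2.04  0.25  0.25 -1.01]
240 [ 0.25  0.88 -0.17  1.94  0.4   0.35 -0.76]
255 [ 0.31  0.9  -0.26  1.86  0.5   0.44 -0.57]
above t3.01 [ 0.4789 -0.0178  0.2   ] F [-0.1  0.1 -0.5] w0.0419
```

View pics/scene1.png

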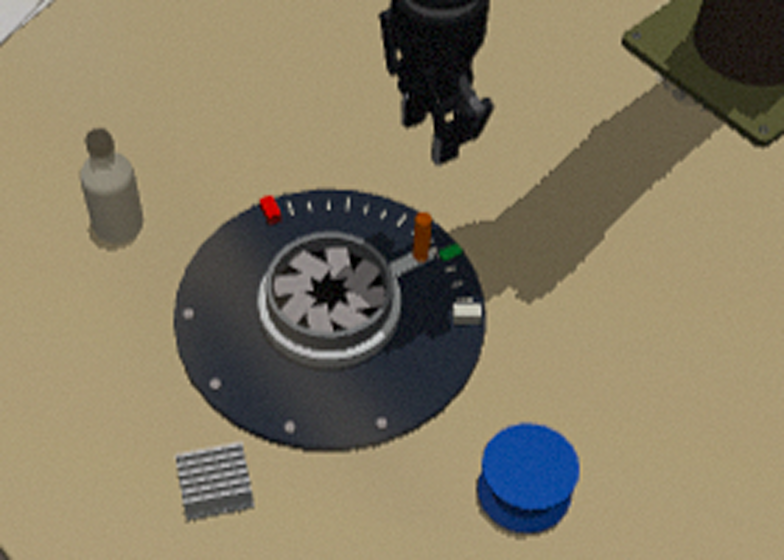

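The gripper stands over the orange post (about (423,235) in the crop), with its fingers straddling the post tangentially and the way down clear. Next I lower it and start the push towards shut.

Run:
```python
from h import *
def down(z):
    p,q=pose(169.5,z); bot.move_straight(p,q,rate=.1); x=st(f"z{z}"); return abs(x["wrist_force"][2])
for z in (.10,.075,.057):
    if down(z)>8: print("contact"); break
else:
    for a in (178,184,192,200):
        p,q=pose(a,.057); bot.move_straight(p,q,rate=.06); st(a)
    p,d=bot.read_camera("scene"); cv2.imwrite("pics/scene2.png",cv2.resize(p[60:260,200:480,::-1],None,fx=2.8,fy=2.8,interpolation=cv2.INTER_CUBIC))
```

```text
z0.1 t4.21 [ 0.4791 -0.0168  0.1004] F [ 0.9  0.2 -0.1] w0.0421
z0.075 t4.61 [ 0.4786 -0.0168  0.0751] F [ 0.8 -0.3  0.4] w0.0417
z0.057 t4.94 [ 0.4785 -0.0168  0.057 ] F [-0.1  0.1 -0.6] w0.0419
178 t5.34 [ 0.4773 -0.0319  0.0574] F [-0.4  0.8 -0.2] w0.0418
184 t5.67 [ 0.4773 -0.0424  0.0571] F [ 0.2 -0.7  0.6] w0.0419
192 t6.05 [ 0.4792 -0.0566  0.057 ] F [0.5 0.4 0.1] w0.0421
200 t6.43 [ 0.4831 -0.0703  0.057 ] F [-0.4  0.1  0.6] w0.0420
```

View pics/scene2.png

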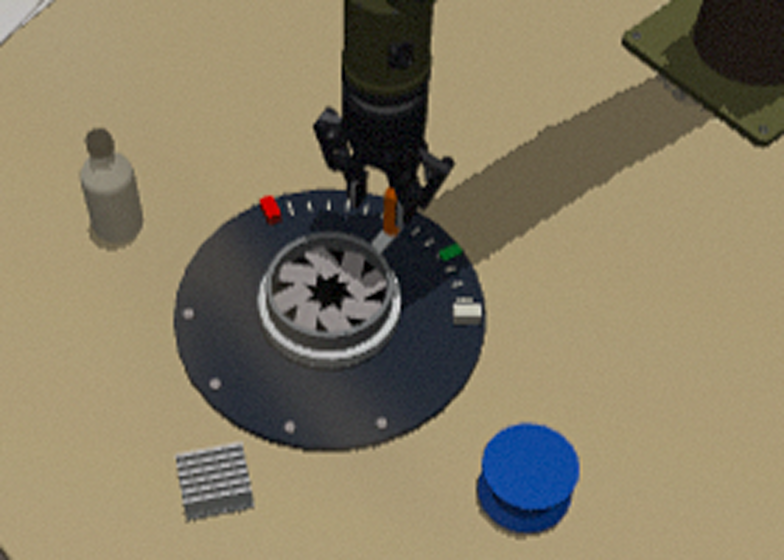

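The post (crop (390,210)) moves ahead of the right-hand finger. I carry on, with small steps and a force check close to the stop.

Run:
```python
from h import *
for a in (208,216,224,232,240,246):
    p,q=pose(a,.057); bot.move_straight(p,q,rate=.06); x=st(a)
    if np.linalg.norm(x["wrist_force"])>9: break
else:
  a=246
  while a<259:
    a+=1; p,q=pose(a,.057); bot.move_straight(p,q,rate=.03); x=st(a)
    if np.linalg.norm(x["wrist_force"])>9: print("stop at",a); break
bot.sleep(.2); st()
for n in("scene","top"):
    p,d=bot.read_camera(n); np.savez(n+"3.npz",p=p)
    cv2.imwrite(f"pics/{n}3.png",cv2.resize((p[60:260,200:480,::-1] if n=="scene" else p[120:320,240:520,::-1]),None,fx=2.8,fy=2.8,interpolation=cv2.INTER_CUBIC))
```

```text
208 t6.87 [ 0.4889 -0.0833  0.057 ] F [-0.1  0.5  0.7] w0.0421
216 t7.25 [ 0.4964 -0.0954  0.057 ] F [-0.3 -0.6 -0.4] w0.0417
224 t7.63 [ 0.5056 -0.1062  0.057 ] F [-0.5 -0.3  1.3] w0.0418
232 t8.02 [ 0.5161 -0.1158  0.057 ] F [-0.3  0.1 -0.2] w0.0421
240 t8.40 [ 0.5279 -0.1237  0.057 ] F [ 0.1 -0.8 -0.1] w0.0419
246 t8.72 [ 0.5375 -0.1286  0.057 ] F [ 0.6 -0.7 -0. ] w0.0421
247 t8.97 [ 0.5386 -0.129   0.057 ] F [-2.5  0.9  0.1] w0.0420
248 t9.22 [ 0.5405 -0.1298  0.057 ] F [-3.2  0.8  0.5] w0.0423
249 t9.47 [ 0.5426 -0.1308  0.057 ] F [-1.4  1.3  1.7] w0.0423
250 t9.72 [ 0.5444 -0.1314  0.057 ] F [-1.6  1.1  0.4] w0.0423
251 t9.97 [ 0.546 -0.132  0.057] F [-2.1  1.  -0.1] w0.0422
252 t10.22 [ 0.5477 -0.1325  0.057 ] F [-1.7  1.9  0. ] w0.0424
253 t10.47 [ 0.5494 -0.1331  0.057 ] F [-2.7  1.4  0.4] w0.0420
254 t10.72 [ 0.5511 -0.1336  0.057 ] F [-2.6  1.1 -0.3] w0.0421
255 t10.97 [ 0.5519 -0.1336  0.0569] F [-3.7  3.6  2. ] w0.0419
256 t11.22 [ 0.552  -0.1333  0.0567] F [-7.1  3.9  4.1] w0.0421
stop at 256
 t11.43 [ 0.552  -0.1333  0.0567] F [-7.   3.4  4.2] w0.0421
```

View pics/scene3.png

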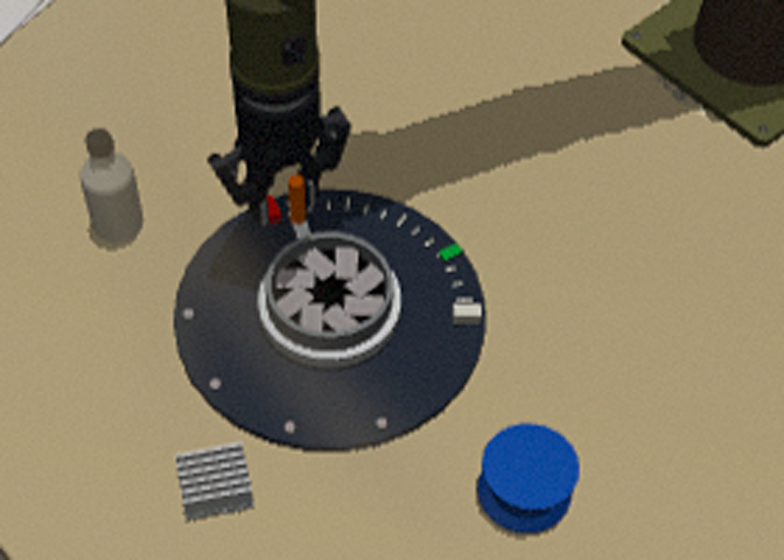

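View pics/top3.png

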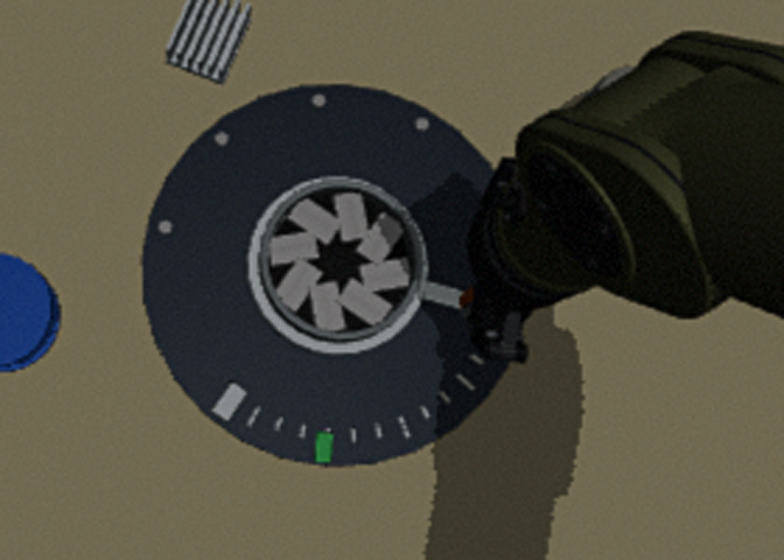

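```bash
cat >> h.py <<'E'
def post(n,p):
    C={"top":np.array([.5784,-.0353]),"scene":np.array([.5806,-.0355])}[n]
    for b in blobs(p,(5,130,60),(18,255,255),8)[0]:
        x,y,w,h,_=b[1]
        uv=b[0] if n=="top" else np.array([b[0][0],y+2.])
        P=ray(n,uv,.086)[0,:2]; v=P-C
        if np.linalg.norm(v)<.13: print(n,"post",b,P.round(4),"r %.4f ang %.2f"%(np.linalg.norm(v),np.degrees(np.arctan2(v[1],v[0]))%360))
E
python3 - <<'E'
from h import *
for n,i in(("scene",0),("top",0),("scene",3)): post(n,np.load(f"{n}{i}.npz")["p"])
E
```

```text
scene post (array([350.4 , 143.69]), [348, 136, 7, 18, 96]) [ 0.4823 -0.0168] r 0.1001 ang 169.23
top post (array([361.  , 261.35]), [357, 258, 9, 8, 52]) [ 0.478  -0.0168] r 0.1021 ang 169.54
scene post (array([305.61, 130.23]), [303, 122, 6, 18, 97]) [ 0.5403 -0.129 ] r 0.1019 ang 246.69
```

Run:
```python
from h import *
p,q=pose(257.2,.057); bot.move_straight(p,q,rate=.02); bot.sleep(.2); st("seat")
for a in (248,240,232,224,216,208,200,192,184,176,170,166,164.5):
    p,q=pose(a,.057); bot.move_straight(p,q,rate=.05); x=st(a)
    if np.linalg.norm(x["wrist_force"])>15: print("!!");break
for n in("scene","top"):
    p,d=bot.read_camera(n); np.savez(n+"4.npz",p=p); post(n,p)
    cv2.imwrite(f"pics/{n}4.png",cv2.resize((p[120:190,300:400,::-1] if n=="scene" else p[200:300,290:430,::-1]),None,fx=5.6,fy=5.6,interpolation=cv2.INTER_CUBIC))
```

```text
seat t11.98 [ 0.5522 -0.133   0.0565] F [-10.7   6.3   7.2] w0.0420
248 t12.46 [ 0.5422 -0.1306  0.0573] F [ 0.9 -0.5 -0.3] w0.0418
240 t12.89 [ 0.5288 -0.124   0.0571] F [ 0.2 -0.1  0.8] w0.0420
232 t13.32 [ 0.5166 -0.1161  0.0571] F [ 0.6 -0.9 -0.2] w0.0421
224 t13.76 [ 0.5056 -0.1061  0.057 ] F [ 0.5 -0.3 -1. ] w0.0421
216 t14.19 [ 0.4964 -0.0951  0.0569] F [ 0.3  0.1 -0.8] w0.0422
208 t14.62 [ 0.4888 -0.0831  0.057 ] F [ 0.1 -0.  -0.1] w0.0422
200 t15.06 [ 0.483  -0.0701  0.057 ] F [ 0.4 -0.2 -1.2] w0.0418
192 t15.49 [ 0.4792 -0.0564  0.057 ] F [ 0.5 -0.4 -0.2] w0.0421
184 t15.93 [ 0.4772 -0.0423  0.057 ] F [ 0.7 -0.2  0.2] w0.0423
176 t16.36 [ 0.4772 -0.0281  0.057 ] F [-0.4  0.5  0.3] w0.0419
170 t16.73 [ 0.4786 -0.0175  0.057 ] F [-0.8 -0.7  0.7] w0.0416
166 t17.02 [ 0.48   -0.0106  0.057 ] F [-0.6 -0.6  0.6] w0.0423
164.5 t17.27 [ 0.4807 -0.0083  0.057 ] F [-1.  -1.  -0.1] w0.0419
scene post (array([348.89, 143.73]), [347, 134, 6, 18, 74]) [ 0.4808 -0.0242] r 0.1004 ang 173.56
```

View pics/scene4.png

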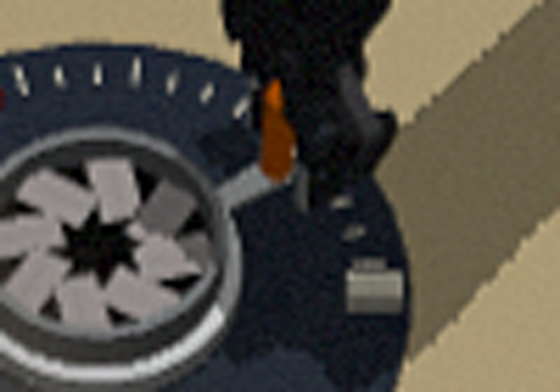

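View pics/top4.png

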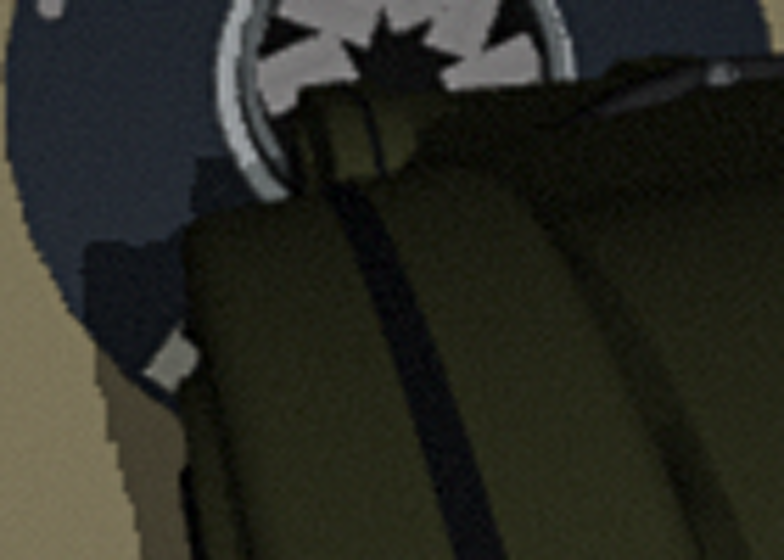

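The gripper hides the tab in both views. I push to just before the expected mark, back the fingers off the post, lift, and measure.

Run:
```python
from h import *
for a in (162.8,161.6): 
    p,q=pose(a,.057); bot.move_straight(p,q,rate=.03); st(a)
p,q=pose(168.2,.057); bot.move_straight(p,q,rate=.05)
p,q=pose(168.2,.20); bot.move_straight(p,q,rate=.12)
bot.move_ptp(*pose(225,.28,.2)); st("up")
for n in("scene","top"):
    p,d=bot.read_camera(n); np.savez(n+"5.npz",p=p); post(n,p)
    C={"top":np.array([.5784,-.0353]),"scene":np.array([.5806,-.0355])}[n]
    for b in blobs(p,(45,120,50),(80,255,255))[0]:
        v=ray(n,b[0],.014)[0,:2]-C
        if np.linalg.norm(v)<.16: print("tab",b[1][4],np.linalg.norm(v).round(4),np.degrees(np.arctan2(v[1],v[0]))%360)
    cv2.imwrite(f"pics/{n}5.png",cv2.resize((p[120:190,300:400,::-1] if n=="scene" else p[200:300,290:430,::-1]),None,fx=5.6,fy=5.6,interpolation=cv2.INTER_CUBIC))
```

```text
162.8 t17.62 [ 0.4815 -0.0052  0.057 ] F [ 0.1 -2.2  0.1] w0.0421
161.6 t17.87 [ 0.4822 -0.003   0.057 ] F [ 0.1 -1.1  0.2] w0.0422
up t20.59 [ 0.4376 -0.176   0.2795] F [ 0.8  0.4 -0.4] w0.0420
scene post (array([350.48, 143.8 ]), [348, 136, 7, 18, 96]) [ 0.4821 -0.0167] r 0.1003 ang 169.17
tab 35 0.1359 168.70380734079308
top post (array([360.43, 261.45]), [357, 258, 8, 8, 53]) [ 0.4779 -0.0157] r 0.1024 ang 168.94
tab 67 0.1358 168.40757576695898
```

View pics/scene5.png

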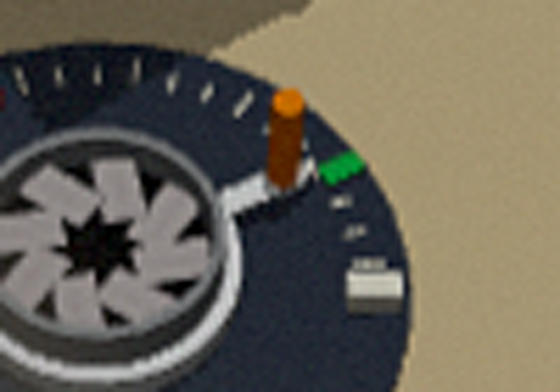

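View pics/top5.png

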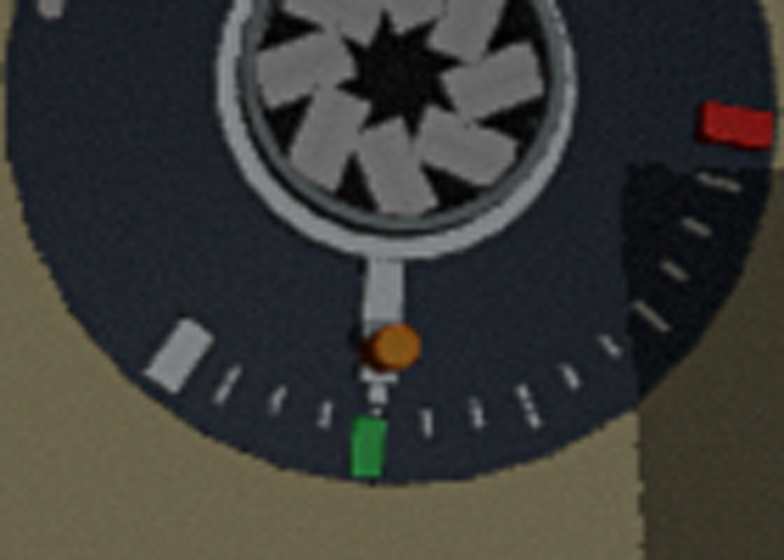

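Run:
```python
from h import *
v=ray("top",[(357.1,272.3)],.024)[0,:2]-np.array([.5784,-.0353]); print(np.linalg.norm(v),np.degrees(np.arctan2(v[1],v[0])))
a,b=np.load("scene0.npz")["p"],np.load("scene5.npz")["p"]
for nm,sl in (("bottle",np.s_[100:152,225:255]),("sink",np.s_[215:248,258:294]),("reel",np.s_[205:255,365:412])): print(nm,np.abs(a[sl].astype(int)-b[sl]).mean().round(2))
bot.sleep(.3); st(); bot.job_done()
```

```text
0.12172039281248477 169.43787667325336
bottle 2.46
sink 2.54
reel 3.09
 t20.99 [ 0.4377 -0.1764  0.2798] F [ 0.4  1.3 -0.2] w0.0423
the job is handed in; nothing more can be done
```

I pushed the lever to its shut stop, pushed it back to the green tab, and handed the job in at about 21 s. The hand-in call reports no verdict.

**How it was pushed:** The fingers straddled the post 42 mm apart, so only one finger touched it at a time and it was never gripped.

**Shut stop:** The fingers stopped advancing as the wrist force rose to about 14 N, the highest I read at the wrist. The scene camera put the post at 246.7°, against 247.3° predicted for the stop. The top camera could not confirm this because the arm hid most of the post.

**Final position:** With the fingers lifted clear, the two cameras gave these directions from the damper's axis:

| Camera | Post | Tab | Difference at the tip |
|---|---|---|---|
| Top | 168.9° | 168.4° | about 1 mm |
| Scene | 169.2° | 168.7° | about 1 mm |

The pointer tip, picked by hand in the top picture, was at 169.4°, about 2 mm from the tab's mark. All three readings are within the 6 mm allowed, and all fall slightly on the shut side.

**Loose items:** The reel, bottle and heat sink look unchanged between the first and last scene pictures, with only noise-level differences. The robot was clear of everything at hand-in.

**Disagreements:** The two cameras differ by about 2 mm in absolute position, so I measured angles within each view. One scene reading taken during the push back gave 173.6°, where about 171.8° was expected. The finger partly covered the post then, so I left it out.

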